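Set the vacuum step lever and start the pump

ROBOT

A 6-joint arm with a two-finger parallel gripper is mounted at the origin on the work surface. World frame = base frame: x ahead of the robot, y to its left, z up, the work surface at z = 0. Lengths are in m, angles in rad, forces in N, time in s.
With the tool pointing down it reaches from about 0.225 to 0.875 m from the base axis. Payload 3.4 kg.
Tool frame: the origin (TCP) lies midway between the tips of the shut fingers; the grasp point (between the pads) lies 19 mm behind it (manip.pinch_z is the z of the grasp point in the tool frame, in m); z points along the fingers, x is the direction in which the jaws open and shut, and the axes are right-handed (so a half turn about z gives the same grasp; the last joint's range is limited). The gripper opens to 85 mm and grips with 20 to 120 N. Pads are 22 mm wide; open, the fingers measure 114 mm over their backs; the gripper's body (76 mm by 85 mm) begins 54 mm behind the grasp point. The pads swing forward as they close: fully open they stand 13 mm farther back than shut.
Start: joints at [-1.236, 0.276, 1.505, -0, 1.361, -0.121], TCP at [0.253, -0.516, 0.231] pointing down, gripper open.
Joint ranges: [-2.89, 2.89], [-0.75, 2.08], [0.22, 2.7], [-1.18, 4.32], [0.11, 2.71], [-2.7, 2.7]. Speed limits (rad/s): [2.57, 2.57, 3.14, 3.14, 3.14, 3.14].

INTERFACE

Orientations are given as a unit quaternion [w, x, y, z].
In Python, from rig import manip gives the robot as it stands. The module is installed in compiled form; this text tells all that it offers.
- The arm moves only by the tool drive_tool, never from a script. Its argument "steps" is a list of rows, each a list of 5 numbers: the shift along the tool's x, y, z in mm, then the turn about the tool's z in rad, then the gripper command: -1 is shut, 1 is fully open, values between are in proportion. A call has 1 to 5 rows; each row is the pose to reach, as a shift and turn from the pose measured when the call began, along the tool's axes at that moment; what a row does not reach only later rows make up. A row lasts 1/10 s, in which the tool goes at most 50 mm and 8.59 degrees, less where a joint would pass 70% of its speed; a pose out of reach is approached as far as the arm can. A call with a gripper value outside its range is refused whole. The fingers move at their own pace and stop on an object; "squeeze" is the grip in N (left out, the last holds). Time passes only in rows, so rows that repeat a pose let the fingers close. It gives the time, the measured TCP pose, the force and the opening at its end, in the units of the state.
- manip.get_state(): the state, without advancing time (a new reading comes with each control period).
- manip.get_image(name): name is "side" or "top" or "wrist"; returns the picture (400x640x3 uint8, blue, green, red); there is no depth.
- manip.get_calibration(name): a dict with "camera_matrix" (3x3 intrinsics, pixels), "rvec" (rotation vector, rad) and "tvec" (3), from world to camera coordinates, as OpenCV has them. Camera axes: x right, y down, z forward; pixel columns grow to the right and rows downward; lengths in m; the calibration is good to about 2 mm. A picture is of the moment at which its call begins: read the wrist's pose just before it. get_calibration takes no time and is no camera call; for the wrist camera it gives the pose at the moment of the call.
- manip.sign_off(): hands the job in, once; it reports no verdict.
Trained networks look in the newest picture that a camera, given by its name, has taken for a name from the list of things; names that differ only in an ending like _2 or _b are one class to them, and where a whole thing is asked for, a point or a joint stands for the part that bears it (a point fixed in the world has none). Each returns a list of dicts, best first, with "conf" (0 to 1); they miss things now and then, are a little off and sometimes report something else, mostly with a low value. They report only what shows in the picture. A call takes as long as a camera call.
- manip.masks_of(camera, name): "pixels" (400x640 bool, what is visible of it) and "location" ([column, row] in pixels, amid what is visible of it).
The state is a dict: "clock": time; "qpos": joint angles; "qd": joint speeds; "effort": joint torques, N m; "position": TCP position; "ee_rot": TCP orientation; "contact_force": force on the tool from outside, world axes, zero at the start; "moment": the same for the moment, N m; "width": finger opening in m.
Only numpy, scipy, OpenCV 4.12 (cv2) and the standard library are available. Lean on these libraries where they do the work, as an engineer would, in place of code of your own. Each camera call takes 0.05 s, during which the arm holds its last target.

TASK

On the vacuum controller, push the crossbar lever from behind with the fingertips, click by click away from the off end (the dot), and stop in the third notch counted from off (off itself is not counted, so a lever already waiting in the first notch needs two clicks), without ever running on past it. Then press the round start button fully down and let it come up again. Only push and press: do not grip the bar, and leave the tape roll, the jar and the roller where they are.

Things in the scene. Friction and masses are not known exactly. Their poses are not given: they have to be found in the camera images.
- unit: Grey vacuum controller fixed to the bench, a box 190 mm (its x) by 250 mm (its y), flat top 60 mm up. Origin: centre of its underside; z up. A slot along y at x = 0 carries the lever. White marks on both sides of the slot, past the bar's ends: a round dot for off (y = -50 mm), then five ticks, ever longer, each 16 mm further towards +y (-34, -18, -2, 14, 30 mm): notches one to five
- lever (a joint): Lever position along the slot, m, growing towards the unit's +y: 0 at the off end stop, then a spring notch every 0.016 (third: 0.048; far end stop 0.080). It waits at off or the first notch. About 5.5 N pushes it out of a notch, fading to the crest 8 mm on; past the crest it snaps by itself into the next notch and stays there, up to 8 mm ahead of a slow finger
- bar_push (a point): Centre of the back face (towards the off end, unit's -y) of the lever's aluminium crossbar, 83 mm above the bench. The bar is 100 mm long across the slot (unit's x), 16 mm thick along the slot (unit's y) and 30 mm tall, from 8 mm to 38 mm above the unit's top. Axes as the unit's. Pressing its back and front faces at once counts as gripping
- start_top (a point): Centre of the top face of the round start button (36 mm across, grey plastic, in a black housing), in line with the slot (unit's x = 0, y = +92 mm), beyond its far end; z up
- start (a joint): How far the start button is pressed, m: 0 up, 0.006 fully down; a spring of about 5 N at full depth brings it back up. Pressed means beyond 0.004
- tape: Orange tape roll lying flat, 110 mm across, 25 mm high, loose; origin at the centre of its underside. Leave alone
- jar: White jar with a black lid, 66 mm across, 75 mm high, loose; origin at the centre of its underside. Leave alone
- roller: Lay-up roller lying on the bench: green round handle 26 mm thick and 120 mm long, aluminium wheel 60 mm wide and 28 mm thick, 190 mm over all along its x, loose; origin on the bench below the rod, just ahead of the handle. Leave alone

How it is judged:
On the way, in this order (a step that is already met when the one before it is completed fails the run):
1. the lever rests in the third notch, the start button not yet pressed (value of joint lever between 0.045 and 0.051 m and velocity of joint lever between -0.01 and 0.01 m/s and value of joint start below 0.002 m), for 0.2 s.
2. the start button is pressed down with the lever in the third notch (value of joint lever between 0.045 and 0.051 m and value of joint start above 0.004 m), for 0.05 s.
At the end, for the whole second after the job is handed in: The lever rests within 3 mm of the third notch (0.045 to 0.051), the start button has been pressed beyond 4 mm and is up again (below 1.5 mm), and the loose things are within 20 mm of where they stood (value of joint lever between 0.045 and 0.051 m and velocity of joint lever between -0.01 and 0.01 m/s and value of joint start below 0.0015 m); the robot touches nothing.
It fails at once if the lever runs past the third notch, over the next crest (value of joint lever above 0.057 m).
It fails at once if the start button is pressed before the lever is in the third notch (value of joint start above 0.003 m and not (value of joint lever between 0.045 and 0.051 m)).
It fails at once if the bar is gripped: fingers press its back and its front at once (contact force between the fingers and lever_c1 above 1 N and contact force between the fingers and lever_c2 above 1 N).
It fails at once if the tape roll, the jar or the roller is shifted by more than 20 mm (distance of any of tape, jar, roller from where it was at the start of the episode above 0.02 m).
It also fails if it takes over 59 s, if anything falls off the work surface, if the arm or the gripper's body presses on something with over 40 N, if the wrist force passes 120 N, or if a joint passes its speed limit or range.

## Working session

There is one attempt and no reset: what is moved stays moved. The work goes in short steps, Python scripts to look and compute and a tool call to move; the robot and the scene stay as the last step left them, time stands still between calls to the robot, and variables do not carry over. Pictures are saved under pics/ and viewed, and the job is handed in when it is done.

Besides the shell and the picture viewer there is one more tool, called after "Request:" as name([rows], argument=value, ...), one row to a line, values as JSON. drive_tool: Moves the arm, as the interface text tells. Its arguments: {"type":"object","properties":{"steps":{"type":"array","items":{"type":"array","items":{"type":"number"}}},"squeeze":{"type":"number"}},"required":["steps"]}

```bash
mkdir -p pics; python3 - <<'E'
from rig import manip
import cv2,numpy as np
print(manip.get_state())
for n in ["top","side"]:
    im=manip.get_image(n); cv2.imwrite(f"pics/{n}0.png",im)
    for t in ["unit","lever","start","tape","jar","roller"]:
        r=manip.masks_of(n,t)
        print(n,t,[(round(d["conf"],2),np.round(d["location"]),int(d["pixels"].sum())) for d in r[:2]])
E
```

```text
{'clock': 0.0, 'qpos': array([-1.23599216e+00,  2.76599286e-01,  1.50613485e+00,  4.27034295e-06,
        1.36070837e+00, -1.20993536e-01]), 'qd': array([-0.00029447, -0.00070401, -0.00021359,  0.00178877,  0.0006971 ,
        0.00166078]), 'effort': array([ 2.62682352e-04, -4.16771436e+01, -2.45800924e+01, -2.99022554e-05,
        1.08375467e-02, -2.17140456e-05]), 'position': array([ 0.25292653, -0.51579222,  0.23043659]), 'ee_rot': array([-5.82128226e-04,  8.48580192e-01, -5.29065971e-01, -7.18763100e-04]), 'contact_force': array([ 0.11394484,  1.03748302, -0.04059265]), 'moment': array([ 0.04801093, -0.00678366,  0.0211684 ]), 'width': 0.08518228484309452}
top unit [(0.91, array([310., 224.]), 11058)]
top lever [(0.91, array([329., 222.]), 413)]
top start [(0.81, array([266., 225.]), 209)]
top tape [(0.57, array([205., 227.]), 1270)]
top jar [(0.86, array([346., 140.]), 864), (0.51, array([312., 224.]), 11013)]
top roller [(0.88, array([426., 217.]), 1198), (0.22, array([268., 225.]), 232)]
side unit [(0.62, array([300., 232.]), 10425)]
side lever [(0.68, array([308., 226.]), 634)]
side start [(0.52, array([265., 192.]), 170)]
side tape [(0.88, array([232., 185.]), 1000)]
side jar [(0.7, array([381., 214.]), 1113)]
side roller [(0.79, array([378., 321.]), 1486)]
```

```bash
python3 - <<'E'
import cv2
a=cv2.imread("pics/top0.png")
cv2.imwrite("pics/top0c.png",cv2.resize(a[130:310,180:460],None,fx=2.8,fy=2.8,interpolation=cv2.INTER_CUBIC))
E
```

```text
(no output)
```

View pics/top0.png

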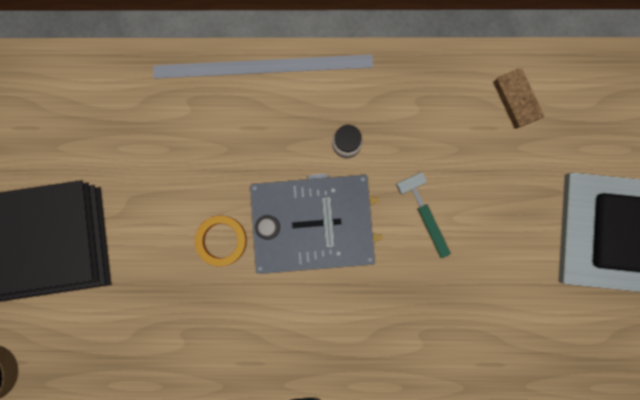

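View pics/side0.png

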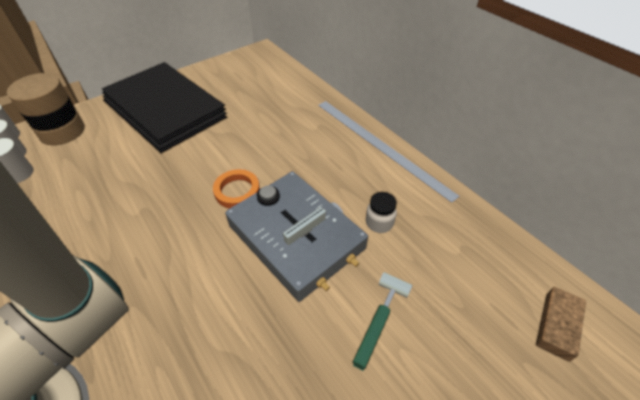

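```bash
ls pics
```

```text
side0.png
top0.png
top0c.png
```

View pics/top0c.png

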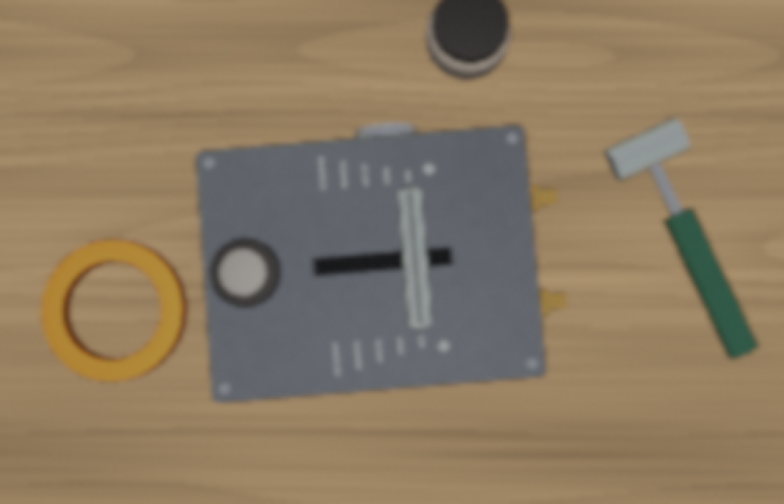

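```bash
cat > h.py <<'E'
import cv2,numpy as np
from rig import manip
def cal(n):
    c=manip.get_calibration(n); R,_=cv2.Rodrigues(np.array(c["rvec"],float)); return np.array(c["camera_matrix"],float),R,np.array(c["tvec"],float).ravel()
def toplane(n,px,z,C=None):
    K,R,t=C or cal(n); px=np.atleast_2d(np.array(px,float))
    d=(R.T@np.linalg.inv(K)@np.c_[px,np.ones(len(px))].T).T; o=-R.T@t
    return o+d*((z-o[2])/d[:,2])[:,None]
def proj(n,P,C=None):
    K,R,t=C or cal(n); q=(K@(R@np.atleast_2d(P).T+t[:,None])).T; return q[:,:2]/q[:,2:]
def rigid(A,B):
    ca,cb=A.mean(0),B.mean(0);H=(A-ca).T@(B-cb)
    th=np.arctan2(H[0,1]-H[1,0],H[0,0]+H[1,1]);R=np.array([[np.cos(th),-np.sin(th)],[np.sin(th),np.cos(th)]])
    return th,R,cb-R@ca
E
python3 - <<'E'
from h import *
cr=lambda p:np.array(p)/2.8+[180,130]
W=toplane("top",cr([(197,152),(522,126),(545,375),(214,401)]),.06)[:,:2]
print(W)
# unit +y -> image left. corners: TL,TR,BR,BL ; image up?
c=W.mean(0); ydir=(W[0]+W[3]-W[1]-W[2]);ydir/=np.linalg.norm(ydir); xdir=np.array([ydir[1],-ydir[0]])
print(c,ydir,xdir)
sg=np.sign((W-c)@xdir)
U=np.c_[sg*.095,[.125,-.125,-.125,.125]]
th,R,t=rigid(U,W); print("th",th,"t",t,"res",(U@R.T+t-W)*1000)
inv=lambda p,z:(toplane("top",cr(p),z)[:,:2]-t)@R*1000
print("dots",inv([(429,169),(443,345)],.06)); print("ticks",inv([(408,176),(421,341),(322,173),(336,358)],.06))
print("bar top corners",inv([(400,190),(419,190),(410,327),(430,326)],.098),"button",inv([(242,273)],.065))
print("button world",R@[0,.092]+t, "tape,jar,roller",toplane("top",[[219,241],[347,147],[430,225]],0.02))
for n in ["top","side"]:
  for l in (.0,.016):
    y=-.05+l
    P=[np.r_[R@[sx*.05,y+s*.008]+t,.098] for sx in(-1,1) for s in(-1,1)]
    print(n,l,proj(n,P).round(1).tolist())
E
```

```text
[[ 0.65268182  0.16392588]
 [ 0.67255199 -0.08039203]
 [ 0.48712496 -0.09620938]
 [ 0.46750196  0.14858002]]
[0.56996518 0.03397612] [-0.08048346  0.99675594] [0.99675594 0.08048346]
th 0.08178369254385803 t [0.56996518 0.03397612] res [[ 1.75425794  2.39322965]
 [ 2.30723259 -2.45325649]
 [-1.63067712 -2.15748353]
 [-2.4308134   2.21751038]]
dots [[ 66.1891486  -50.03998932]
 [-65.24830477 -49.6411257 ]]
ticks [[ 62.20627928 -33.91717675]
 [-61.01484625 -33.62438698]
 [ 69.66150721  30.21433041]
 [-68.47240035  30.19386665]]
bar top corners [[ 49.26659402 -27.09707634]
 [ 48.16458279 -40.73379124]
 [-49.05306332 -26.35706127]
 [-49.48340392 -40.64126809]] button [[-0.31196644 94.70774476]]
button world [0.56244947 0.12566862] tape,jar,roller [[ 0.53313819  0.23667716  0.02      ]
 [ 0.73966874 -0.04150426  0.02      ]
 [ 0.56852547 -0.2208888   0.02      ]]
top 0.0 [[342.3, 246.0], [334.3, 246.6], [338.1, 196.3], [330.2, 196.9]]
top 0.016 [[334.3, 246.6], [326.3, 247.3], [330.2, 196.9], [322.3, 197.5]]
side 0.0 [[292.0, 243.3], [286.7, 238.0], [331.1, 215.6], [325.7, 210.9]]
side 0.016 [[286.7, 238.0], [281.6, 232.8], [325.7, 210.9], [320.4, 206.3]]
```

Request:
drive_tool([
  [-24,-43,0,0.075,-1],
  [-48,-86,0,0.15,-1],
  [-72,-129,0,0.225,-1],
  [-96,-172,0,0.3,-1],
  [-120,-215,0,0.374,-1],
])

```text
clock: 1.2
position: [0.3941, -0.3124, 0.2315]
ee_rot: [-0.0, 0.734, -0.679, 0.0]
contact_force: [1.2, -0.9, 0.4]
width: 0.0121
```

```bash
cat >> h.py <<'E'
from scipy.spatial.transform import Rotation as Ro
TH=0.0818; UT=np.array([.57,.034]); UR=np.array([[np.cos(TH),-np.sin(TH)],[np.sin(TH),np.cos(TH)]])
def go(u,z):
    s=manip.get_state(); q=s["ee_rot"]; M=Ro.from_quat(np.r_[q[1:],q[0]]).as_matrix(); p=s["position"]
    tgt=np.r_[UR@np.array(u)+UT,z]; d=M.T@(tgt-p)*1000
    ux=np.r_[UR[:,0],0]; a=M.T@np.r_[-UR[:,1],0]
    print("t",s["clock"],"pos",p.round(4),"unit",(UR.T@(p[:2]-UT)*1000).round(1),"F",s["contact_force"].round(2),"w",round(s["width"],3))
    print("shift",d.round(1),"turn to x||-y",round(np.arctan2(a[1],a[0]),3),"toolz",M[:,2].round(3))
E
python3 -c "
from h import *
go((0,-.085),.2)"
```

```text
t 1.2 pos [ 0.3941 -0.3124  0.2315] unit [-203.6 -330.8] F [ 1.23 -0.86  0.36] w 0.012
shift [-246.6 -202.6   31.5] turn to x||-y -0.004 toolz [ 0.001 -0.001 -1.   ]
```

Request:
drive_tool([
  [-36,-30,0,0,-1],
  [-72,-60,0,0,-1],
  [-108,-90,0,0,-1],
  [-144,-120,0,0,-1],
  [-180,-150,0,0,-1],
])

```text
clock: 1.7
position: [0.5306, -0.1195, 0.2318]
ee_rot: [-0.0, 0.734, -0.679, 0.001]
contact_force: [0.3, -0.9, -0.4]
width: -0.0002
```

```bash
python3 -c "
from h import *
go((0,-.085),.2)"
```

```text
t 1.7 pos [ 0.5306 -0.1195  0.2318] unit [ -51.8 -149.8] F [ 0.28 -0.89 -0.42] w -0.0
shift [-65.  -51.6  31.8] turn to x||-y -0.004 toolz [ 0.001 -0.001 -1.   ]
```

Request:
drive_tool([
  [-32,-26,16,0,-1],
  [-65,-52,32,0,-1],
  [-65,-52,70,0,-1],
  [-65,-52,110,0,-1],
  [-65,-52,110,0,-1],
])

```text
clock: 2.2
position: [0.5733, -0.0493, 0.1167]
ee_rot: [0.003, 0.735, -0.679, -0.004]
contact_force: [-0.3, -0.2, -0.2]
width: 0.0003
```

```bash
python3 -c "
from h import *
go((0,-.085),.08)
for n in ('side','wrist'): cv2.imwrite('pics/%s1.png'%n,manip.get_image(n))"
```

```text
t 2.2 pos [ 0.5733 -0.0493  0.1167] unit [ -3.5 -83.3] F [-0.33 -0.25 -0.23] w 0.0
shift [ 1.8 -3.9 36.6] turn to x||-y -0.002 toolz [-0.011  0.001 -1.   ]
```

View pics/side1.png

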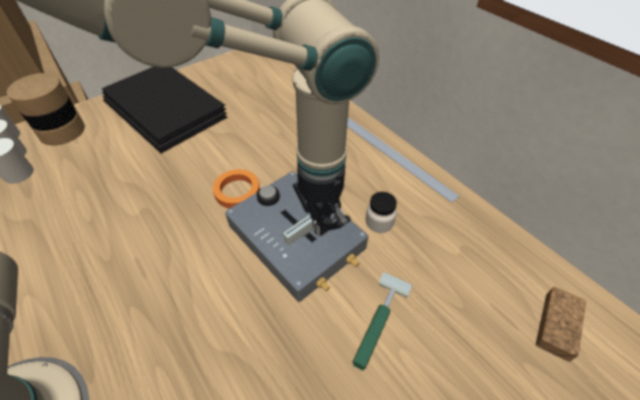

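View pics/wrist1.png

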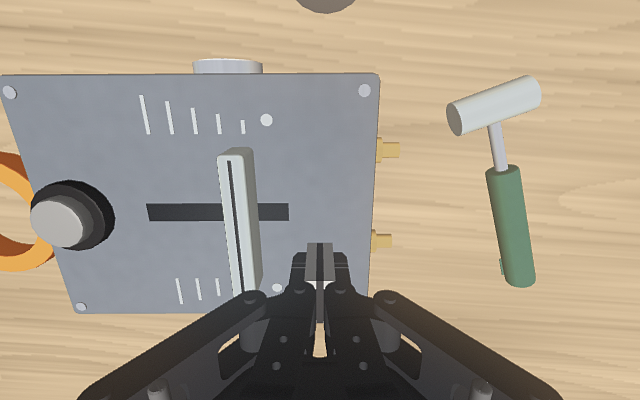

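Request:
drive_tool([
  [2,-4,12,0,-1],
  [2,-4,24,0,-1],
  [2,-4,37,0,-1],
  [2,-4,37,0,-1],
])

```text
clock: 2.7
position: [0.5801, -0.0524, 0.0831]
ee_rot: [0.001, 0.734, -0.679, -0.001]
contact_force: [-0.0, 0.1, -1.2]
width: 0.0
```

```bash
python3 -c "
from h import *
go((0,-.060),.08)
for n in ('top','wrist'): cv2.imwrite('pics/%s2.png'%n,manip.get_image(n))"
```

```text
t 2.7 pos [ 0.5801 -0.0524  0.0831] unit [  3.  -86.9] F [-0.02  0.14 -1.15] w 0.0
shift [-26.9   3.1   3.1] turn to x||-y -0.004 toolz [-0.003 -0.    -1.   ]
```

View pics/wrist2.png

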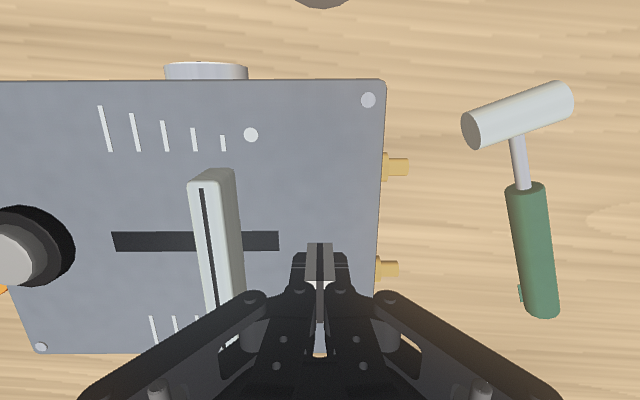

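Request:
drive_tool([
  [-10,3,2,0,-1],
  [-18,3,2,0,-1],
  [-22,3,2,0,-1],
  [-22,3,2,0,-1],
])

```text
clock: 3.2
position: [0.5766, -0.0298, 0.0829]
ee_rot: [0.0, 0.735, -0.679, 0.0]
contact_force: [-0.3, 0.2, -0.5]
width: 0.0001
```

Request:
drive_tool([
  [-1,0,0,0,-1],
  [-2,0,0,0,-1],
  [-3,0,0,0,-1],
  [-3,0,0,0,-1],
])

```text
clock: 3.6
position: [0.5764, -0.0269, 0.0829]
ee_rot: [0.0, 0.735, -0.679, 0.0]
contact_force: [0.5, 0.6, -0.7]
width: 0.0001
```

```bash
python3 -c "
from h import *
go((0,-.05),.08)"
```

```text
t 3.6 pos [ 0.5764 -0.0269  0.0829] unit [  1.4 -61.2] F [ 0.54  0.61 -0.67] w 0.0
shift [-11.2   1.4   2.9] turn to x||-y -0.003 toolz [ 0.    -0.001 -1.   ]
```

Request:
drive_tool([
  [-1,0,0,0,-1],
  [-2,0,0,0,-1],
  [-3,0,0,0,-1],
  [-3,0,0,0,-1],
])

```text
clock: 4.0
position: [0.5761, -0.0237, 0.0829]
ee_rot: [0.0, 0.735, -0.679, 0.0]
contact_force: [0.5, 0.1, 0.3]
width: 0.0002
```

Request:
drive_tool([
  [-1,0,0,0,-1],
  [-2,0,0,0,-1],
  [-3,0,0,0,-1],
  [-3,0,0,0,-1],
])

```text
clock: 4.4
position: [0.5758, -0.0206, 0.0829]
ee_rot: [0.0, 0.735, -0.678, 0.0]
contact_force: [-0.7, -0.5, -0.8]
width: -0.0002
```

Request:
drive_tool([
  [-1,0,0,0,-1],
  [-2,0,0,0,-1],
  [-3,0,0,0,-1],
  [-3,0,0,0,-1],
])

```text
clock: 4.8
position: [0.5758, -0.019, 0.0829]
ee_rot: [0.001, 0.735, -0.678, 0.001]
contact_force: [0.6, -4.6, -0.4]
width: 0.0003
```

Request:
drive_tool([
  [-1,0,0,0,-1],
  [-2,0,0,0,-1],
  [-3,0,0,0,-1],
  [-3,0,0,0,-1],
])

```text
clock: 5.2
position: [0.5755, -0.0159, 0.0829]
ee_rot: [0.001, 0.735, -0.678, 0.001]
contact_force: [-0.1, -2.7, 0.0]
width: 0.0004
```

Request:
drive_tool([
  [-1,0,0,0,-1],
  [-2,0,0,0,-1],
  [-2,0,0,0,-1],
])

```text
clock: 5.5
position: [0.5753, -0.0131, 0.0829]
ee_rot: [0.001, 0.735, -0.678, 0.001]
contact_force: [-0.2, -1.1, 0.1]
width: 0.0003
```

Request:
drive_tool([
  [-1,0,0,0,-1],
  [-2,0,0,0,-1],
  [-2,0,0,0,-1],
])

```text
clock: 5.8
position: [0.575, -0.0104, 0.0829]
ee_rot: [0.0, 0.735, -0.678, 0.0]
contact_force: [0.1, -0.9, 0.5]
width: 0.0001
```

```bash
python3 -c "
from h import *
go((0,-.05),.08)
for n in ('wrist',): cv2.imwrite('pics/%s3.png'%n,manip.get_image(n))"
```

```text
t 5.8 pos [ 0.575  -0.0104  0.0829] unit [  1.4 -44.7] F [ 0.08 -0.86  0.48] w 0.0
shift [5.3 1.4 2.9] turn to x||-y -0.002 toolz [-0.    -0.001 -1.   ]
```

View pics/wrist3.png

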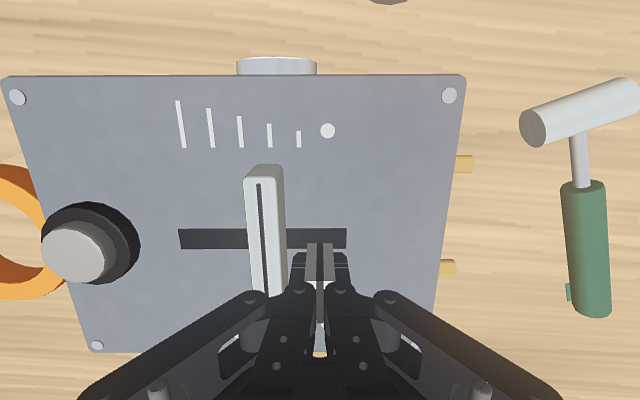

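The bar has snapped ahead: its far end (264,170) sits beneath the second tick (269,135), and there is a gap to the fingertips (319,250). That puts it in notch two, so one more click is needed.

Request:
drive_tool([
  [-1,0,0,0,-1],
  [-2,0,0,0,-1],
  [-3,0,0,0,-1],
  [-4,0,0,0,-1],
  [-4,0,0,0,-1],
])

```text
clock: 6.35
position: [0.5747, -0.0064, 0.0829]
ee_rot: [0.0, 0.735, -0.678, 0.0]
contact_force: [-0.7, 0.9, -0.8]
width: 0.0
```

Request:
drive_tool([
  [-1,0,0,0,-1],
  [-2,0,0,0,-1],
  [-3,0,0,0,-1],
  [-4,0,0,0,-1],
  [-4,0,0,0,-1],
])

```text
clock: 6.85
position: [0.5745, -0.0037, 0.0829]
ee_rot: [0.001, 0.735, -0.678, 0.001]
contact_force: [-0.4, -5.4, -0.4]
width: 0.0
```

Request:
drive_tool([
  [-1,0,0,0,-1],
  [-2,0,0,0,-1],
  [-3,0,0,0,-1],
  [-3,0,0,0,-1],
])

```text
clock: 7.25
position: [0.5743, -0.0009, 0.0829]
ee_rot: [0.001, 0.735, -0.678, 0.001]
contact_force: [0.1, -3.9, -0.8]
width: 0.0001
```

Request:
drive_tool([
  [-1,0,0,0,-1],
  [-2,0,0,0,-1],
  [-3,0,0,0,-1],
  [-3,0,0,0,-1],
])

```text
clock: 7.65
position: [0.574, 0.0029, 0.0829]
ee_rot: [0.001, 0.735, -0.678, 0.001]
contact_force: [0.3, -1.8, 0.2]
width: -0.0
```

Request:
drive_tool([
  [-1,0,0,0,-1],
  [-2,0,0,0,-1],
  [-2,0,0,0,-1],
])

```text
clock: 7.95
position: [0.5737, 0.0056, 0.0829]
ee_rot: [0.001, 0.735, -0.678, 0.001]
contact_force: [0.3, -0.8, -0.4]
width: 0.0
```

```bash
python3 -c "
from h import *
go((0,-.05),.08)
for n in ('wrist',): cv2.imwrite('pics/%s4.png'%n,manip.get_image(n))"
```

```text
t 7.95 pos [0.5737 0.0056 0.0829] unit [  1.4 -28.6] F [ 0.31 -0.8  -0.45] w 0.0
shift [21.4  1.3  2.9] turn to x||-y -0.001 toolz [ 0.    -0.002 -1.   ]
```

View pics/wrist4.png

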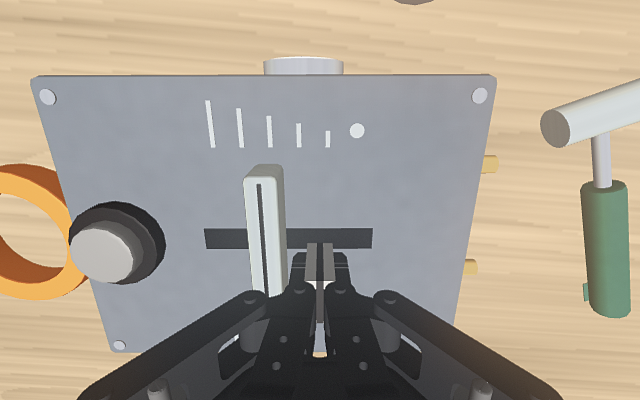

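The bar is in the same place relative to the fingertips as after the first click, now beneath the third tick (269,130). I'll back off and rise to check it.

Request:
drive_tool([
  [5,0,0,0,-1],
  [12,0,0,0,-1],
  [12,0,-40,0,-1],
  [12,0,-80,0,-1],
  [12,0,-80,0,-1],
])

```text
clock: 8.5
position: [0.5787, -0.0076, 0.1686]
ee_rot: [-0.003, 0.735, -0.678, 0.006]
contact_force: [0.5, -0.2, 0.7]
width: 0.0003
```

```bash
python3 -c "
from h import *
go((0,.092),.15)
for n in ('wrist','side','top'):
  im=manip.get_image(n); cv2.imwrite('pics/%s5.png'%n,im)
  for k in ('start_top','lever'): print(n,k,[(round(d['conf'],2),np.round(d['location'],1)) for d in manip.masks_of(n,k)[:2]])
for n in ('wrist','side'):
  for z in (.065,.075,.085): print(n,z,proj(n,[np.r_[UR@[0,.092]+UT,z]]))
C=cal('wrist')
print((toplane('wrist',[[0,0]],.098,C)))
"
```

```text
t 8.5 pos [ 0.5787 -0.0076  0.1686] unit [  5.3 -42.1] F [ 0.48 -0.17  0.69] w 0.0
shift [-134.2    5.7   17.9] turn to x||-y -0.002 toolz [ 0.012 -0.004 -1.   ]
wrist start_top [(0.66, array([162.7, 206.1]))]
wrist lever [(0.65, array([269. , 207.4]))]
side start_top [(0.76, array([267.8, 194.9]))]
side lever [(0.64, array([294.7, 219. ]))]
top start_top [(0.63, array([266. , 227.6]))]
top lever []
wrist 0.065 [[165.66548807 198.77975902]]
wrist 0.075 [[159.7415326  202.84674667]]
wrist 0.085 [[153.34172445 207.24042263]]
side 0.065 [[267.6536216  196.28363642]]
side 0.075 [[267.2025296  193.27277784]]
side 0.085 [[266.74325711 190.20731772]]
[[0.69568722 0.19606621 0.098     ]]
```

View pics/wrist5.png

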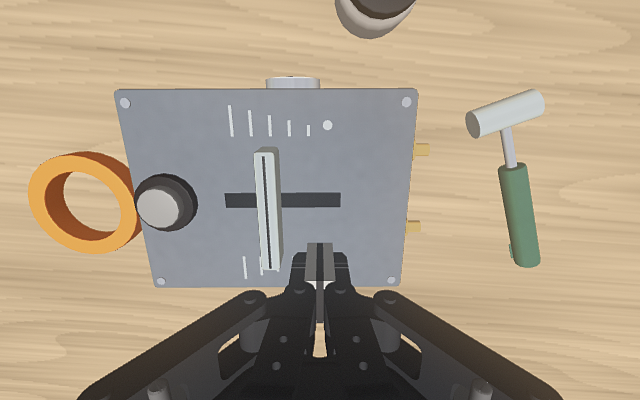

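View pics/side5.png

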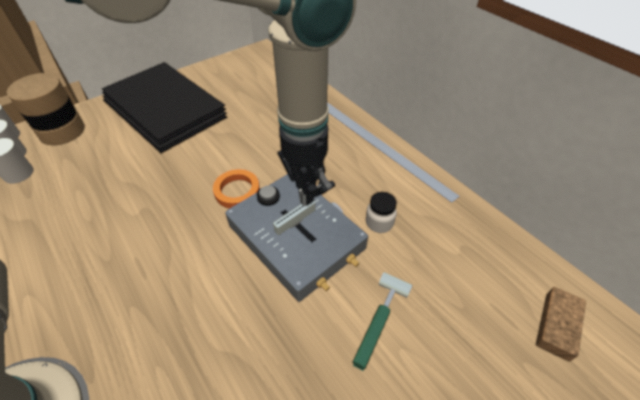

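```bash
python3 -c "
from h import *
im=cv2.imread('pics/wrist5.png')
for l,c in ((.048,(0,0,255)),(.032,(255,0,0))):
  P=[np.r_[UR@[a*.05,-.05+l+b*.008]+UT,.098] for a,b in((-1,-1),(-1,1),(1,1),(1,-1))]
  q=proj('wrist',P); cv2.polylines(im,[q.round().astype(int)],True,c,1); print(l,q.round(0).tolist())
cv2.imwrite('pics/w5o.png',cv2.resize(im[60:310,100:440],None,fx=2.3,fy=2.3))
"
```

```text
0.048 [[282.0, 270.0], [262.0, 270.0], [253.0, 147.0], [276.0, 147.0]]
0.032 [[302.0, 270.0], [282.0, 270.0], [276.0, 147.0], [299.0, 147.0]]
```

View pics/w5o.png

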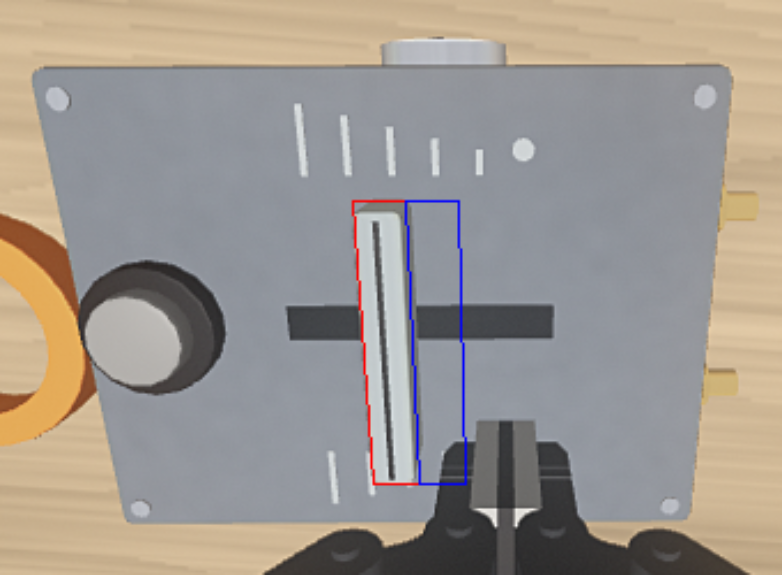

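The bar's outline matches 0.048, the third notch, and not 0.032. Next is the button.

Request:
drive_tool([
  [-40,2,0,0,-1],
  [-80,4,0,0,-1],
  [-120,6,0,0,-1],
  [-134,6,10,0,-1],
  [-134,6,30,0,-1],
])

```text
clock: 9.45
position: [0.5581, 0.1289, 0.132]
ee_rot: [0.0, 0.736, -0.677, 0.001]
contact_force: [-0.2, -0.6, -0.1]
width: -0.0001
```

```bash
python3 -c "
from h import *
go((0,.092),.09)
for n in ('side',): cv2.imwrite('pics/%s6.png'%n,cv2.resize(manip.get_image(n)[130:300,180:420],None,fx=3,fy=3))"
```

```text
t 9.45 pos [0.5581 0.1289 0.132 ] unit [-4.2 95.5] F [-0.21 -0.65 -0.05] w -0.0
shift [ 3.5 -4.1 42. ] turn to x||-y 0.002 toolz [ 0.001 -0.001 -1.   ]
```

View pics/side6.png

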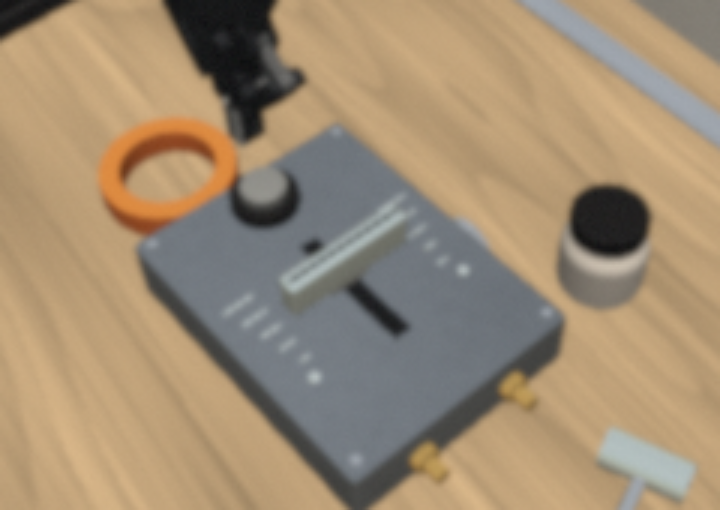

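Request:
drive_tool([
  [2,-3,15,0,-1],
  [3,-4,28,0,-1],
  [3,-4,40,0,-1],
  [3,-4,40,0,-1],
])

```text
clock: 9.9
position: [0.5577, 0.1239, 0.0857]
ee_rot: [0.005, 0.736, -0.677, -0.003]
contact_force: [0.5, -0.0, 0.1]
width: -0.0002
```

Request:
drive_tool([
  [0,0,2,0,-1],
  [0,0,4,0,-1],
  [0,0,6,0,-1],
  [0,0,6,0,-1],
])

```text
clock: 10.3
position: [0.558, 0.1237, 0.0802]
ee_rot: [0.005, 0.736, -0.677, -0.003]
contact_force: [-1.1, -1.6, 3.1]
width: 0.0001
```

Request:
drive_tool([
  [0,0,2,0,-1],
  [0,0,4,0,-1],
  [0,0,4,0,-1],
])

```text
clock: 10.6
position: [0.558, 0.1237, 0.0764]
ee_rot: [0.005, 0.736, -0.677, -0.003]
contact_force: [-1.3, -0.7, 4.9]
width: -0.0002
```

Request:
drive_tool([
  [0,0,1,0,-1],
  [0,0,2,0,-1],
  [0,0,2,0,-1],
])

```text
clock: 10.9
position: [0.558, 0.1237, 0.0759]
ee_rot: [0.005, 0.736, -0.677, -0.002]
contact_force: [-3.1, -1.6, 12.3]
width: 0.0
```

Request:
drive_tool([
  [0,0,1,0,-1],
  [0,0,2,0,-1],
  [0,0,2,0,-1],
])

```text
clock: 11.2
position: [0.558, 0.1237, 0.0759]
ee_rot: [0.004, 0.736, -0.677, -0.002]
contact_force: [-4.5, -1.6, 14.6]
width: -0.0
```

The force jumped to 14.6 N while z held at 0.0759, so the button is at its stop. I'll let it up.

Request:
drive_tool([
  [0,0,-5,0,-1],
  [0,0,-15,0,-1],
  [0,0,-50,0,-1],
  [0,0,-90,0,-1],
  [0,0,-110,0,-1],
])

```text
clock: 11.7
position: [0.5608, 0.1245, 0.1892]
ee_rot: [0.002, 0.736, -0.677, -0.0]
contact_force: [0.5, -0.5, -0.7]
width: 0.0001
```

Request:
drive_tool([
  [30,40,-20,0,-1],
  [30,80,-20,0,-1],
  [30,120,-20,0,-1],
  [30,120,-20,0,-1],
])

```text
clock: 12.1
position: [0.4378, 0.0846, 0.2095]
ee_rot: [0.004, 0.736, -0.677, -0.002]
contact_force: [-0.5, -0.1, 0.3]
width: 0.0005
```

```bash
python3 -c "
from h import *
go((0,.092),.09)
for n in ('side','top','wrist'): cv2.imwrite('pics/%s7.png'%n,manip.get_image(n))
im=cv2.imread('pics/top7.png')
for l,c in ((.048,(0,0,255)),):
  P=[np.r_[UR@[a*.05,-.05+l+b*.008]+UT,.098] for a,b in((-1,-1),(-1,1),(1,1),(1,-1))]
  print(proj('top',P).round(1).tolist())
for k in ('tape','jar','roller','lever'): print(k,[(round(d['conf'],2),np.round(d['location'],1)) for d in manip.masks_of('top',k)[:1]])
a=cv2.resize(im[130:310,180:460],None,fx=2.8,fy=2.8,interpolation=cv2.INTER_CUBIC); cv2.imwrite('pics/top7c.png',a)"
```

```text
t 12.1 pos [0.4378 0.0846 0.2095] unit [-127.6   61.2] F [-0.46 -0.11  0.31] w 0.0
shift [ -30.9 -128.6  118.3] turn to x||-y 0.001 toolz [-0.008 -0.003 -1.   ]
[[318.3, 247.9], [310.3, 248.5], [306.5, 198.8], [314.4, 198.2]]
tape [(0.97, array([209.6, 224.8]))]
jar [(0.78, array([345. , 141.5]))]
roller [(0.17, array([311.7, 227.4]))]
lever [(0.67, array([311.3, 222.4]))]
```

View pics/top7c.png

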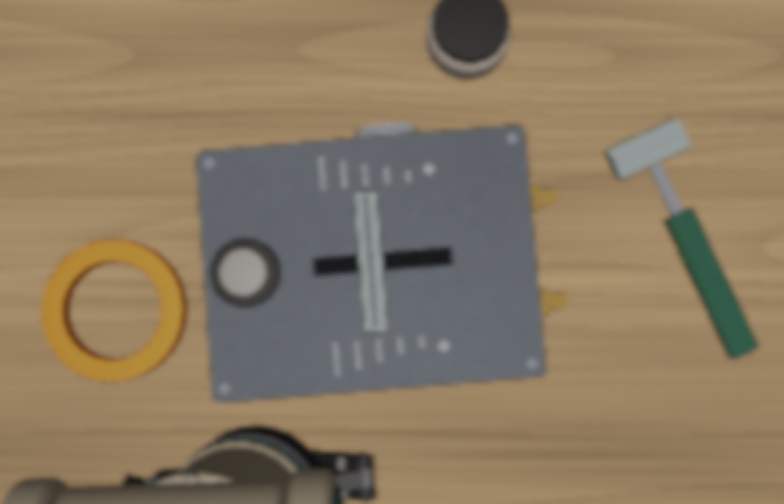

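View pics/side7.png

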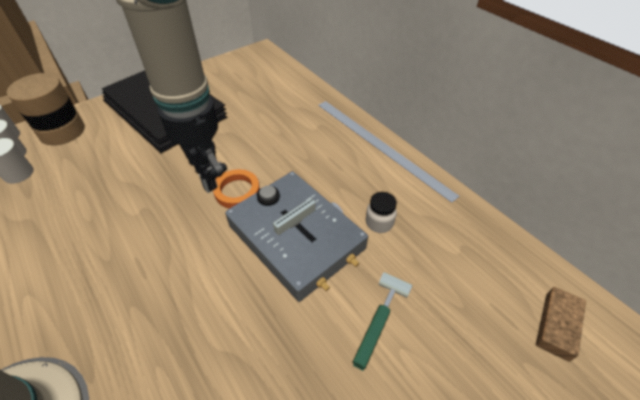

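The crop from the top camera shows the bar (355,193)–(385,330) between the third ticks and the button (242,273) where it was at the start. The tape, jar and roller are in the same places as in the first picture, and the arm is clear.

```bash
python3 -c "
from rig import manip
print(manip.sign_off())"
```

```text
the job is handed in; nothing more can be done
None
```

The lever is in the third notch, the start button has been pressed and released, and the job is handed in. The last state reading was at 12.1 s of the 59 s allowed.

- **Lever:** It started in the first notch, so I pushed it two clicks from behind with the fingers shut. The push force rose to about 5 N and faded before each snap. In the wrist and top pictures the bar matched 0.048 m (third notch), and the top view still showed it there after the button press.
- **Start button:** I pressed it until it stopped moving (z held at 0.076 m while the force rose to 14.6 N), about 6 mm below where contact began. It looks up again in the last top picture, but I could not read the joint itself.
- **Loose things:** The tape, jar and roller look unmoved between the first and last top pictures. In the last check the network did not find the roller (only a 0.17-confidence hit on the controller), and its tape location differed by about 5 pixels between the two looks. For both I relied on the pictures.
- **Arm:** It stood clear of everything, with no contact force beyond noise.

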